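# Slide the full sharps bin home into its bench bracket

### The arm

A 6-joint arm with a two-finger parallel gripper is mounted at the origin on the work surface. World frame = base frame: x ahead of the robot, y to its left, z up, the work surface at z = 0. Lengths are in mm, angles in rad, forces in N, time in s.
With the tool pointing down it reaches from about 300 to 775 mm from the base axis. Payload 14.6 kg.
Tool frame: the origin (TCP) lies between the finger pads; the fingertips stand 19 mm ahead of it and the grasp point (between the pads) is the TCP; x points along the fingers, y is the direction in which the jaws open and shut, and the axes are right-handed (so a half turn about x gives the same grasp; the last joint's range is limited). The gripper opens to 94 mm and grips with 3 to 60 N. Pads are 16 mm wide; open, the fingers measure 119 mm over their backs; the gripper's body (75 mm by 177 mm) begins 78 mm behind the grasp point.
Start: joints at [1.034, 0.3, 1.521, -0, 1.321, -0.067], TCP at [248.985, 490.404, 224.446] pointing down, gripper open.
Joint ranges: [-3.03, 3.03], [-0.79, 2.21], [0.23, 2.52], [-1.04, 4.18], [0, 3.07], [-2.55, 2.55]. Speed limits (rad/s): [2.22, 2.22, 2.57, 3.14, 3.14, 3.14].

### API

Orientations are given as [roll, pitch, yaw] about the fixed x, y, z axes, in that order (R = Rz(yaw) Ry(pitch) Rx(roll)).
In Python, from cell import manip gives the robot as it stands.
- The arm moves only by the tool jog_arm, never from a script. Its argument "series" is one flat list of numbers, 7 for each row, row after row: the turn, a rotation vector about the world's x, y, z in rad, then the shift along the world's x, y, z in m, then the opening, from -1 (shut) to 1 (fully open). A call has 1 to 20 rows; each row is the pose to reach, as a shift and turn from the pose commanded when the call began; what a row does not reach only later rows make up. A row lasts 1/8 s, in which the tool goes at most 62.5 mm and 10.7 degrees, less where a joint would pass 70% of its speed; a pose out of reach is approached as far as the arm can. A call with a gripper value outside its range is refused whole. The fingers move at their own pace and stop on an object; "squeeze" is the grip in N (left out, the last holds). Time passes only in rows, so rows that repeat a pose let the fingers close. It gives the time, the measured TCP pose, the force and the opening at its end, in the units of the state.
- manip.read_state(): the state, without advancing time (a new reading comes with each control period).
- manip.camera(name): name is "scene" or "top" or "wrist"; returns a dict with "color" (420x560x3 uint8, blue, green, red), "range_z" (420x560 float32, mm along the optical axis (not along the pixel's ray), 0 where there is no reading), "fx", "fy", "cx", "cy" (pixels), "pose" (4x4, takes a point from camera to world coordinates); the wrist camera has in their place "mount" (4x4, takes a point from camera to tool coordinates, whose origin is the TCP and whose axes are the tool frame's). Camera axes: x right, y down, z forward; pixel columns grow to the right and rows downward; lengths in mm; the calibration is good to about 2 mm. A picture is of the moment at which its call begins: read the wrist's pose just before it.
- manip.sign_off(): hands the job in, once; it reports no verdict.
The state is a dict: "clock": time; "joints": joint angles; "qd": joint speeds; "effort": joint torques, N m; "eef_pos": TCP position; "eef_rot": TCP orientation; "wrist_force": force on the tool from outside, world axes, zero at the start; "moment": the same for the moment, N m; "finger_gap": finger opening in mm.
Only numpy, scipy, OpenCV 4.12 (cv2) and the standard library are available. Lean on these libraries where they do the work, as an engineer would, in place of code of your own. Each camera call takes 0.05 s, during which the arm holds its last target.

### The job

The tall red sharps bin is loaded with broken glass, so it must not be lifted or tipped. With your fingertips push it along the bench, low down on its base tub so that it slides upright, until it stands fully home in its white open-fronted bench bracket, squarely against the back plate. Touch the bin only on its base tub, never on the narrower shell or lid above, leave the other things on the bench where they stand, and finish with your hand clear.

Things in the scene. Friction and masses are not known exactly. Their poses are not given: they have to be found in the camera images.
- bin: Loaded red sharps bin, loose, about 1.5 kg, 240 mm tall. Its base tub, the only part to touch, is an upright block 100 mm (own x) by 140 mm (own y), 90 mm high, ribbed, with a black foot line. Origin: centre of its underside; z up. Starts on the robot's right, own x pointing left (towards the bracket) within 15 degrees. A push below 50 mm slides it; from some 70 to 100 mm up, by friction, it tips.
- bin_top: The bin's narrower red upper shell with orange hazard labels, white lid, black drop slot and grey carrying handle: 84 x 124 mm from 90 to 202 mm above the bench, lid 92 x 132 mm up to 226 mm, handle bow up to 240 mm. Fixed to the base tub. Origin: on the bin's axis, 90 mm above its underside. Not to be touched.
- bracket: White folded-steel bench bracket, fixed, on the robot's left. Origin: where the centre of the bin's underside stands when fully home. Own x points into the bracket (to the robot's left, within 8 degrees), z up. Back plate: inner face at x = +50 mm, 110 mm high. Side walls 55 mm high, inner faces at y = +-78 mm (8 mm play each side), x = -10 to +53 mm. No floor: the bin slides on the bench.
- bracket_mouth (a point): Middle of the bracket's mouth at bench height, at own x = -45 mm of the bracket (same axes). Here the 55 mm high lips have flared out to y = +-90 mm; they narrow to the side walls at x = -10 mm. A bin more than 10 mm off the line can catch on a lip. Flat 3 mm screw flanges lie outside the walls out to y = +-103 mm.
- beaker: Empty glass beaker, 72 mm across, 95 mm tall, loose, beyond the bin's way. Leave it. Origin: centre of its underside.
- reagent: Capped amber reagent bottle, 68 mm across, 145 mm tall, loose, beyond the bin's way. Leave it. Origin: centre of its underside.
- tube_rack: Blue tube rack with capped tubes, 75 x 115 mm, 84 mm tall, loose, beyond the bin's way. Leave it. Origin: centre of its underside.
- tip_box: Grey pipette-tip box with green lid, 85 x 120 mm, 74 mm tall, loose, to the left of the bracket. Leave it. Origin: centre of its underside.
- petri_stack: Stack of four petri dishes, joined, 90 mm across, 58 mm tall, loose, between robot and bracket. Leave it. Origin: centre of its underside.
- marker: Black and blue marker pen, 135 mm long, 12 mm thick, lying loose on the robot's side of the bin. Leave it. Origin: centre of its underside.
- wash_bottle: White bottle with red cap, 64 mm across, 160 mm tall, loose, left of the bracket at the back. Leave it. Origin: centre of its underside.

How it is judged:
By the outcome, as a careful person would: the job done as asked, in the order asked, and still so for the second after the job is handed in, with the robot touching nothing.
It also fails if it takes over 56 s, if anything falls off the work surface, if the arm or the gripper's body presses on something with over 40 N, if the wrist force passes 120 N, or if a joint passes its speed limit or range.

## Working session

There is one attempt and no reset: what is moved stays moved. The work goes in short steps, Python scripts to look and compute and a tool call to move; the robot and the scene stay as the last step left them, time stands still between calls to the robot, and variables do not carry over. Pictures are saved under pics/ and viewed, and the job is handed in when it is done.

Besides the shell and the picture viewer there is one more tool, called after "Call:" as name(argument=value, ...) on one line, values as JSON. jog_arm: Moves the arm, as the interface text tells. Its arguments: {"type":"object","properties":{"series":{"type":"array","items":{"type":"number"}},"squeeze":{"type":"number"}},"required":["series"]}

```bash
mkdir -p pics; cat > h.py <<'E'
from cell import manip
import cv2, numpy as np
def snap(n,f):
    c=manip.camera(n); cv2.imwrite('pics/'+f+'.png',c['color']); np.savez('pics/'+f,**{k:v for k,v in c.items()}); return c
def pts(c,T=None):
    T=c['pose'] if T is None else T
    z=c['range_z']; v,u=np.mgrid[:420,:560]
    P=np.stack([(u-c['cx'])*z/c['fx'],(v-c['cy'])*z/c['fy'],z,np.ones_like(z)],-1)
    return (P@np.asarray(T).T)[...,:3]
E
python3 - <<'E'
from h import *
print(manip.read_state())
for n in('scene','top'):
    c=snap(n,n+'0'); print(c['pose'],c['fx'])
E
```

```text
{'clock': 0.0, 'joints': array([ 1.03443060e+00,  3.00486532e-01,  1.52156257e+00,  2.66702880e-06,
        1.32071223e+00, -6.65804083e-02]), 'qd': array([ 1.28931826e-03, -4.99732815e-04, -1.15632169e-03,  8.64863595e-04,
       -5.79474511e-05, -2.44162575e-03]), 'effort': array([ 6.73839859e-04, -5.31803262e+01, -3.52740777e+01,  7.08383415e-02,
        2.43534520e-02, -1.26562209e-04]), 'eef_pos': array([248.85335563, 490.21591805, 223.8856851 ]), 'eef_rot': array([-1.63958717,  1.56962765, -2.10937314]), 'wrist_force': array([-0.30205116,  0.08154174,  0.10000028]), 'moment': array([ 0.03044946, -0.00512968,  0.03210745]), 'finger_gap': 93.69752394106857}
[[ 7.70469245e-01  3.57319343e-01 -5.27920476e-01  1.04595974e+03]
 [ 6.37352827e-01 -4.48135922e-01  6.26861683e-01 -5.65216154e+02]
 [-1.25903247e-02 -8.19449256e-01 -5.73013439e-01  6.48792020e+02]
 [ 0.00000000e+00  0.00000000e+00  0.00000000e+00  1.00000000e+00]] 430.2069943175516
[[ 1.26175353e-02 -9.90558860e-01  1.36506200e-01  3.76036385e+02]
 [-9.99864934e-01 -1.10608790e-02  1.21560736e-02  7.40058322e+01]
 [-1.05314278e-02 -1.36641143e-01 -9.90564630e-01  1.32822804e+03]
 [ 0.00000000e+00  0.00000000e+00  0.00000000e+00  1.00000000e+00]] 455.1274325091296
```

View pics/scene0.png

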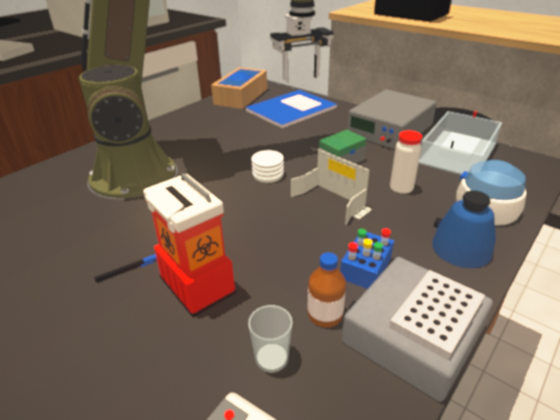

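View pics/top0.png

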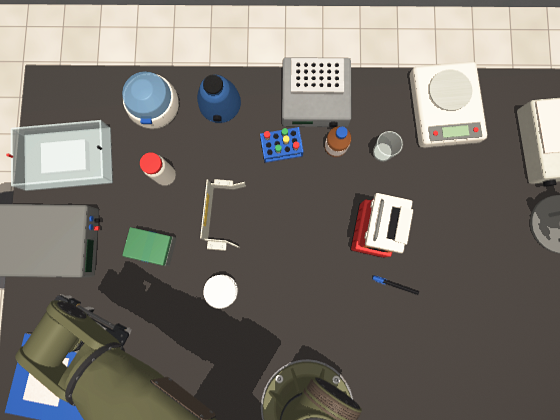

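The top view shows the bin at about (382,225), the bracket at about (222,213), the marker at (395,285) and the beaker at (387,146). The bracket opens to the right of the image, towards the bin. I'll measure them from the depth data next.

```bash
python3 - <<'E'
from h import *
for n in('top0','scene0'):
    c=dict(np.load(f'pics/{n}.npz')); P=pts(c).astype(float); ok=c['range_z']>0
    col=c['color'].astype(int)
    B=(P[...,0]>250)&(P[...,0]<650)&(P[...,1]>-400)&(P[...,1]<-80)&ok
    z=P[...,2]
    print(n,'bench z',np.median(z[B&(z<20)]))
    def rect(m,l):
        m=cv2.erode(m.astype(np.uint8),np.ones((1,1)))>0
        q=P[m]; r=cv2.minAreaRect(q[:,:2].astype(np.float32)); 
        print(l,m.sum(),np.round(r[0],1),np.round(r[1],1),round(r[2],1),'z',np.percentile(q[:,2],[5,50,95]).round(1))
        return q
    red=(col[...,2]>120)&(col[...,1]<60)
    lid=B&(z>212)&(z<235); 
    n_,lab,st,ce=cv2.connectedComponentsWithStats(lid.astype(np.uint8))
    k=1+st[1:,4].argmax(); rect(lab==k,'lid')
    tub=B&red&(z<95)&(z>80); rect(tub,'tubtop')
    tub=B&red&(z<88)&(z>8); rect(tub,'tubside')
    # bracket
    R=(P[...,0]>250)&(P[...,0]<650)&(P[...,1]>60)&(P[...,1]<300)&ok
    for a,b in((90,125),(40,62),(6,40)):
        m=R&(z>a)&(z<b)
        n_,lab,st,ce=cv2.connectedComponentsWithStats(m.astype(np.uint8))
        for i in range(1,n_):
            if st[i,4]>15: rect(lab==i,f'br{a} px{ce[i].round()}')
E
```

```text
top0 bench z 0.3976730652530023
lid 1965 [ 496.2 -187.6] [100.  133.1] 79.2 z [221.6 226.7 232.6]
tubtop 182 [ 483.9 -152.8] [161.5  84.4] 21.3 z [84.1 90.1 93.9]
tubside 203 [ 480.9 -151.3] [163.  80.] 21.1 z [22.6 60.1 87.4]
br90 px[204. 208.] 149 [540.9 286.3] [  5.4 161.3] 85.6 z [ 93.  106.  112.1]
br40 px[219. 209.] 181 [537.  238.3] [ 96.4 183.3] 85.8 z [41.1 51.9 58.8]
br40 px[219. 291.] 834 [318.2 244.7] [87.1 89.9] 0.5 z [52.5 56.9 60.6]
br6 px[217. 202.] 175 [569.3 266.9] [ 77.7 198.3] 55.4 z [ 7.3 22.5 38.4]
br6 px[234. 285.] 26 [334.5 208.5] [57.8 10.6] 23.8 z [10.6 25.3 38.6]
scene0 bench z -0.0921205397620497
lid 2311 [ 496.7 -189. ] [ 96.6 134. ] 78.4 z [215.4 226.  232.8]
tubtop 766 [ 499.5 -188.2] [ 98.5 136.9] 78.4 z [81.6 88.9 91.2]
tubside 2101 [ 513.1 -223.1] [169.   81.4] 24.3 z [13.8 50.9 85.5]
br90 px[343. 163.] 401 [539.7 286. ] [  9.  164.8] 85.8 z [ 91.3 101.1 110.6]
br40 px[267. 160.] 539 [316.8 244.5] [87.2 93.4] 42.5 z [42.4 57.2 59.4]
br40 px[335. 182.] 609 [536.9 239.3] [101.2 186.3] 85.5 z [40.9 50.2 60. ]
br6 px[268. 174.] 305 [332.9 227. ] [89.7 49.1] 40.9 z [ 8.5 23.4 38.9]
br6 px[324. 185.] 704 [503.6 272.1] [179.8  78.2] 28.3 z [ 7.4 23.8 38.7]
br6 px[355. 206.] 197 [619.5 233.9] [  9.7 103.3] 2.1 z [ 7.4 23.4 37.7]
```

```bash
python3 - <<'E'
import cv2
a=cv2.imread('pics/top0.png')
cv2.imwrite('pics/c1.png',cv2.resize(a[165:265,185:265],None,fx=6,fy=6,interpolation=2))
cv2.imwrite('pics/c2.png',cv2.resize(a[180:300,330:440],None,fx=5,fy=5,interpolation=2))
E
```

```text
(no output)
```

View pics/c1.png

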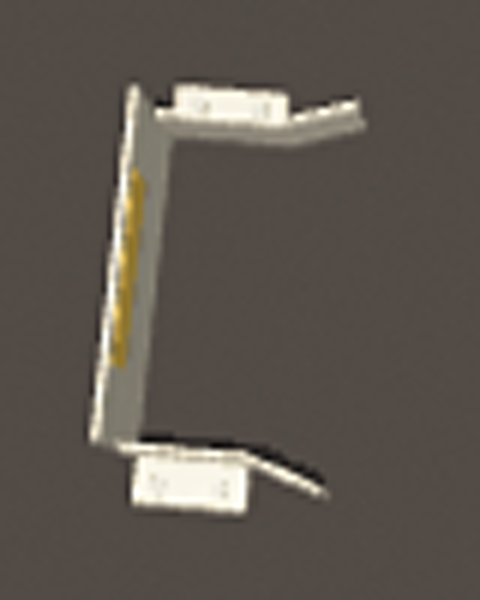

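View pics/c2.png

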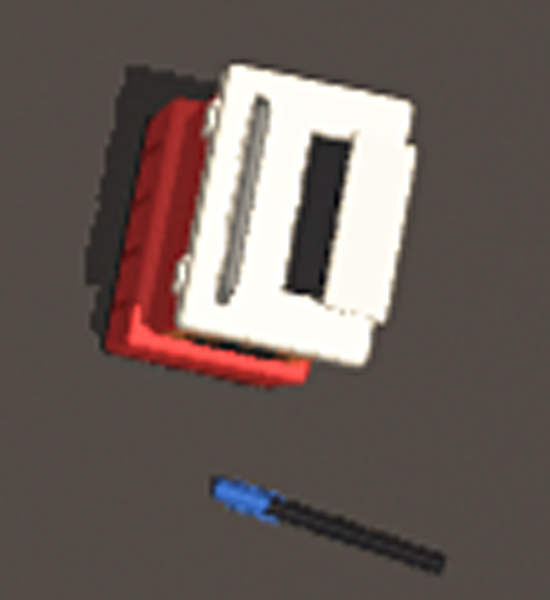

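```bash
cat >> h.py <<'E'
from scipy.spatial.transform import Rotation as Ro
def goal(psi,th,s=1):
    p=np.array([np.cos(psi),np.sin(psi),0]);z=np.array([0,0,1.])
    x=np.sin(th)*p-np.cos(th)*z; y=s*np.cross(z,p)
    return np.stack([x,y,np.cross(x,y)],1)
def curR(s): return Ro.from_euler('xyz',s['eef_rot']).as_matrix()
E
python3 - <<'E'
from h import *
s=manip.read_state();R=curR(s);print(R.round(3))
for sg in(1,-1):
    print(sg,Ro.from_matrix(goal(np.radians(78.4),np.radians(35),sg)@R.T).as_rotvec().round(3))
c=snap('wrist','w0');print(c['mount'].round(2))
E
```

```text
[[-0.001  0.453  0.892]
 [-0.001  0.892 -0.453]
 [-1.    -0.001 -0.   ]]
1 [ 0.307 -0.633  1.774]
-1 [ 0.591  0.284 -1.261]
[[  -0.     -0.24    0.97 -159.38]
 [   1.      0.      0.      1.03]
 [  -0.      0.97    0.24  -69.33]
 [   0.      0.      0.      1.  ]]
```

View pics/w0.png

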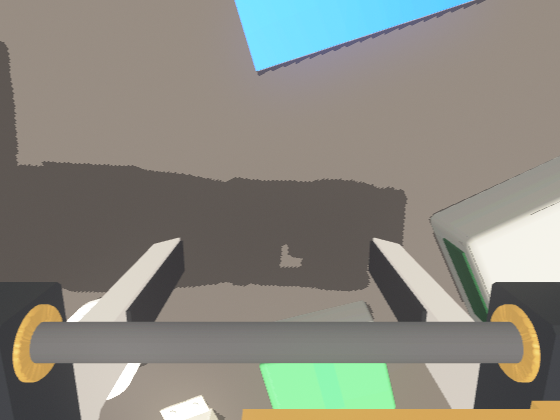

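```bash
python3 - <<'E'
from h import *
s=manip.read_state();R=curR(s)
G=goal(np.radians(78.4),np.radians(45),-1)
print(G.round(3),Ro.from_matrix(G@R.T).as_rotvec().round(3))
c=dict(np.load('pics/top0.npz'));P=pts(c)
for u,v in((375,279),(417,291),(338,140),(387,146),(282,143),(220,291)): print(u,v,P[v,u].round())
E
```

```text
[[ 0.142  0.98  -0.142]
 [ 0.693 -0.201 -0.693]
 [-0.707 -0.    -0.707]] [ 0.758  0.365 -1.232]
375 279 [ 355. -194.    5.]
417 291 [ 323. -313.    8.]
338 140 [731. -77. 120.]
387 146 [ 749. -237.    3.]
282 143 [742.  76.  48.]
220 291 [318. 243.  56.]
```

Call:
jog_arm(series=[0,0,0,0,0,0.06,1,0,0,0,0,0,0.13,1,0.054,0.026,-0.088,0.016,-0.057,0.13,1,0.108,0.052,-0.176,0.032,-0.115,0.13,1,0.162,0.078,-0.264,0.048,-0.172,0.13,1,0.217,0.104,-0.352,0.064,-0.23,0.13,1,0.271,0.13,-0.44,0.08,-0.287,0.13,1,0.325,0.156,-0.528,0.096,-0.345,0.13,1,0.379,0.182,-0.616,0.112,-0.402,0.13,1,0.433,0.209,-0.704,0.128,-0.459,0.13,1,0.487,0.235,-0.792,0.144,-0.517,0.13,1,0.541,0.261,-0.88,0.16,-0.574,0.13,1,0.596,0.287,-0.968,0.176,-0.632,0.13,1,0.65,0.313,-1.056,0.192,-0.689,0.13,1,0.704,0.339,-1.144,0.208,-0.747,0.13,1,0.758,0.365,-1.232,0.224,-0.804,0.13,1,0.758,0.365,-1.232,0.224,-0.804,0.13,1,0.758,0.365,-1.232,0.224,-0.804,0.13,1])

```text
clock: 2.4
eef_pos: [472.9, -313.3, 354.3]
eef_rot: [3.141, 0.785, 1.368]
wrist_force: [0.8, 0.6, -0.1]
finger_gap: 93.7
```

```bash
python3 - <<'E'
from h import *
s=manip.read_state();print({k:np.round(v,3) for k,v in s.items()});print(curR(s).round(3))
snap('scene','s1');snap('top','t1')
E
```

```text
{'clock': np.float64(2.4), 'joints': array([-0.896,  0.513,  1.097,  0.644,  2.008, -0.558]), 'qd': array([ 0.018, -0.044,  0.011,  0.002,  0.   ,  0.   ]), 'effort': array([ -1.746, -61.956, -35.771,   1.45 ,   1.016,   0.065]), 'eef_pos': array([ 472.944, -313.25 ,  354.269]), 'eef_rot': array([3.141, 0.785, 1.368]), 'wrist_force': array([ 0.806,  0.575, -0.091]), 'moment': array([-0.349,  0.138,  0.019]), 'finger_gap': np.float64(93.72)}
[[ 0.142  0.98  -0.142]
 [ 0.693 -0.201 -0.693]
 [-0.707  0.    -0.707]]
```

View pics/s1.png

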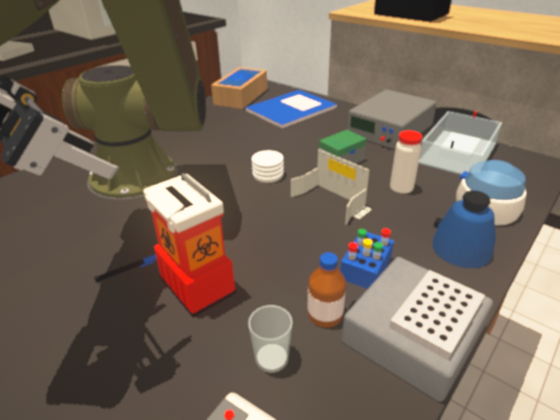

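View pics/t1.png

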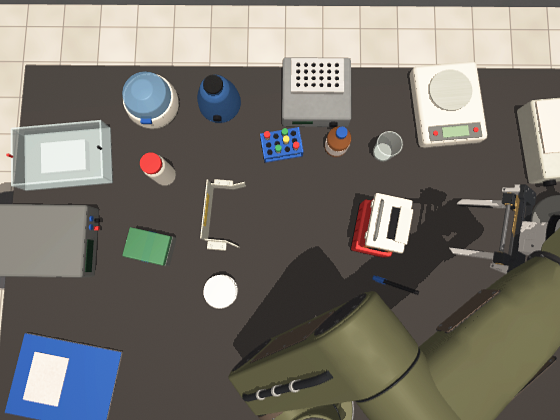

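Call:
jog_arm(series=[0,0,0,0,0,-0.06,1,0,0,0,0,0,-0.12,1,0,0,0,0,0,-0.18,1,0,0,0,0,0,-0.23,1,0,0,0,0,0,-0.27,1,0,0,0,0,0,-0.3,1,0,0,0,0,0,-0.319,1,0,0,0,0.005,0.025,-0.319,1,0,0,0,0.009,0.044,-0.319,1,0,0,0,0.009,0.044,-0.319,1])

```text
clock: 3.75
eef_pos: [482.5, -268.6, 36.5]
eef_rot: [3.14, 0.786, 1.369]
wrist_force: [0.0, -1.0, -0.1]
finger_gap: 93.9
```

```bash
python3 - <<'E'
from h import *
snap('scene','s2');snap('wrist','w2')
E
```

```text
(no output)
```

View pics/s2.png

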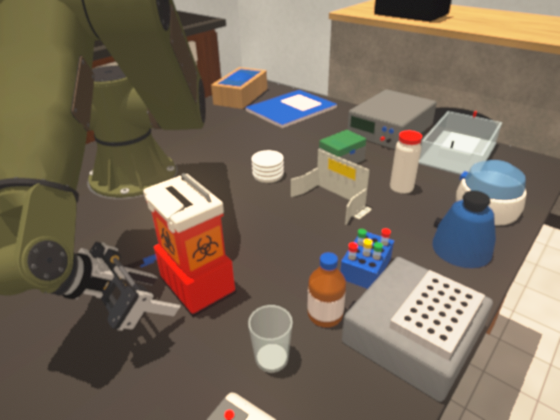

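View pics/w2.png

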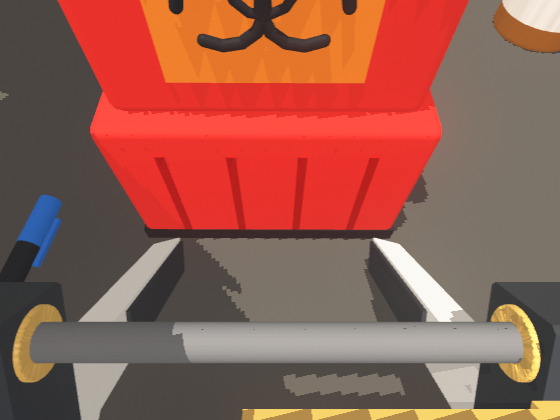

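```bash
python3 - <<'E'
import numpy as np
a0,a1=np.radians([78.4,85.7]);p=lambda a:np.array([np.cos(a),np.sin(a)])
c=np.zeros(2);t0=-69*p(a0)-13*p(a0);N=14;ds=120/N;a=a0
for x in(7,12):print(0,((x)*p(a0)).round(1))
for i in range(N):
    da=(a1-a0)/N; c=c+ds*p(a+da/2);a+=da
    print(round(a-a0,3),(c-69*p(a)-t0).round(1))
E
```

```text
0 [1.4 6.9]
0 [ 2.4 11.8]
0.009 [ 4.9 21. ]
0.018 [ 7.1 29.3]
0.027 [ 9.3 37.6]
0.036 [11.4 46. ]
0.046 [13.4 54.3]
0.055 [15.3 62.7]
0.064 [17.1 71.1]
0.073 [18.9 79.5]
0.082 [20.6 87.9]
0.091 [22.2 96.4]
0.1 [ 23.7 104.8]
0.109 [ 25.2 113.3]
0.118 [ 26.6 121.8]
0.127 [ 27.9 130.3]
```

Call:
jog_arm(series=[0,0,0,0.0014,0.0069,0,1,0,0,0,0.0024,0.0118,0,1,0,0,0.009,0.0049,0.021,0,1,0,0,0.018,0.0071,0.0293,0,1,0,0,0.027,0.0093,0.0376,0,1,0,0,0.036,0.0114,0.046,0,1,0,0,0.046,0.0134,0.0543,0,1,0,0,0.055,0.0153,0.0627,0,1,0,0,0.055,0.0153,0.0627,0,1])

```text
clock: 4.97
eef_pos: [497.5, -206.7, 35.5]
eef_rot: [3.141, 0.786, 1.423]
wrist_force: [-0.2, -2.3, -0.1]
finger_gap: 93.4
```

```bash
cat >> h.py <<'E'
def binpose(f):
    c=snap('scene',f);P=pts(c).astype(float);z=P[...,2];col=c['color'].astype(int)
    red=(col[...,2]>110)&(col[...,1]<70)&(col[...,0]<70)
    B=(P[...,0]>380)&(P[...,0]<680)&(P[...,1]>-400)&(P[...,1]<330)&(c['range_z']>0)
    m=B&red&(z>81)&(z<95)
    print('tub top',m.sum(),cv2.minAreaRect(P[m][:,:2].astype(np.float32)))
    m=B&(z>212)&(z<235)&(col.min(-1)>90)
    n,l,st,_=cv2.connectedComponentsWithStats(m.astype(np.uint8)); m=l==1+st[1:,4].argmax()
    print('lid',m.sum(),cv2.minAreaRect(P[m][:,:2].astype(np.float32)),np.median(z[m]))
    # edge-robust lid plane fit
E
python3 - <<'E'
from h import *
binpose('s3');snap('wrist','w3');snap('top','t3')
E
```

```text
tub top 723 ((505.07952880859375, -139.41915893554688), (99.01253509521484, 142.0415802001953), 81.76398468017578)
lid 2040 ((505.5693664550781, -141.1365966796875), (95.69056701660156, 133.40260314941406), 81.76740264892578) 225.94924186491264
```

View pics/s3.png

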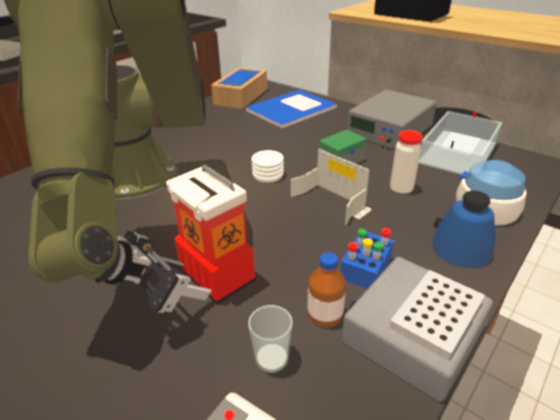

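View pics/w3.png

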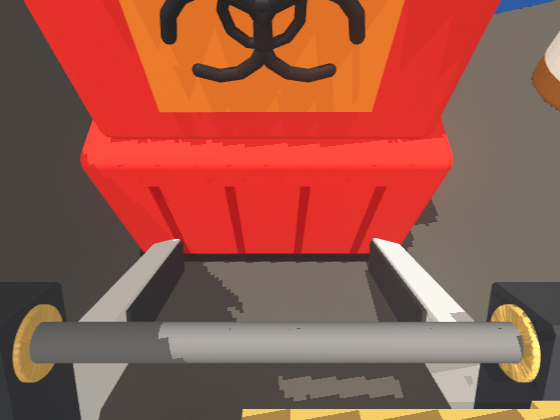

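```bash
python3 - <<'E'
import numpy as np
a0,a1=np.radians([81.55,85.7]);p=lambda a:np.array([np.cos(a),np.sin(a)])
c=np.zeros(2);t0=-69*p(a0);N=7;ds=64/N;a=a0
out=[]
for i in range(19):
    da=(a1-a0)/N if i<N else 0
    c=c+(ds if i<N else 12)*p(a+da/2);a+=da
    v=(c-69*p(a)-t0)/1000
    out+=[0,0,round(a-a0,3),round(v[0],4),round(v[1],4),0,1]
print(out)
E
```

```text
[0, 0, np.float64(0.01), np.float64(0.002), np.float64(0.0089), 0, 1, 0, 0, np.float64(0.021), np.float64(0.0039), np.float64(0.0179), 0, 1, 0, 0, np.float64(0.031), np.float64(0.0057), np.float64(0.0269), 0, 1, 0, 0, np.float64(0.041), np.float64(0.0075), np.float64(0.0359), 0, 1, 0, 0, np.float64(0.052), np.float64(0.0091), np.float64(0.0449), 0, 1, 0, 0, np.float64(0.062), np.float64(0.0106), np.float64(0.054), 0, 1, 0, 0, np.float64(0.072), np.float64(0.0121), np.float64(0.063), 0, 1, 0, 0, np.float64(0.072), np.float64(0.013), np.float64(0.075), 0, 1, 0, 0, np.float64(0.072), np.float64(0.0139), np.float64(0.087), 0, 1, 0, 0, np.float64(0.072), np.float64(0.0148), np.float64(0.0989), 0, 1, 0, 0, np.float64(0.072), np.float64(0.0157), np.float64(0.1109), 0, 1, 0, 0, np.float64(0.072), np.float64(0.0166), np.float64(0.1229), 0, 1, 0, 0, np.float64(0.072), np.float64(0.0175), np.float64(0.1348), 0, 1, 0, 0, np.float64(0.072), np.float64(0.0184), np.float64(0.1468), 0, 1, 0, 0, np.float64(0.072), np.float64(0.0193), np.float64(0.1588), 0, 1, 0, 0, np.float64(0.072), np.float64(0.0202), np.float64(0.1707), 0, 1, 0, 0, np.float64(0.072), np.float64(0.0211), np.float64(0.1827), 0, 1, 0, 0, np.float64(0.072), np.float64(0.022), np.float64(0.1947), 0, 1, 0, 0, np.float64(0.072), np.float64(0.0229), np.float64(0.2066), 0, 1]
```

Call:
jog_arm(series=[0,0,0.01,0.002,0.009,0,1,0,0,0.021,0.0039,0.018,0,1,0,0,0.031,0.0057,0.027,0,1,0,0,0.041,0.0075,0.036,0,1,0,0,0.052,0.0091,0.045,0,1,0,0,0.062,0.0106,0.054,0,1,0,0,0.072,0.0121,0.063,0,1,0,0,0.072,0.013,0.075,0,1,0,0,0.072,0.0139,0.087,0,1,0,0,0.072,0.0148,0.099,0,1,0,0,0.072,0.0157,0.111,0,1,0,0,0.072,0.0166,0.123,0,1,0,0,0.072,0.0175,0.135,0,1,0,0,0.072,0.0184,0.147,0,1,0,0,0.072,0.0193,0.159,0,1,0,0,0.072,0.02,0.168,0,1,0,0,0.072,0.0204,0.174,0,1,0,0,0.072,0.0206,0.177,0,1])

```text
clock: 7.38
eef_pos: [518.0, -30.3, 35.5]
eef_rot: [3.14, 0.786, 1.494]
wrist_force: [-1.4, -7.7, 0.7]
finger_gap: 94.0
```

```bash
python3 - <<'E'
from h import *
binpose('s4');snap('wrist','w4');c=snap('top','t4')
P=pts(c).astype(float);z=P[...,2];col=c['color'].astype(int)
for a,b in((90,118),(40,62)):
  m=(P[...,0]>430)&(P[...,0]<650)&(P[...,1]>140)&(P[...,1]<300)&(z>a)&(z<b)&(col.min(-1)>100)
  q=P[m][:,:2].astype(np.float32);print(cv2.minAreaRect(q))
  l=cv2.fitLine(q,cv2.DIST_HUBER,0,.01,.01).ravel();print(l,np.degrees(np.arctan2(l[1],l[0])))
E
```

```text
tub top 586 ((521.5799560546875, 36.054107666015625), (99.0698013305664, 141.66441345214844), 86.08760833740234)
lid 1601 ((521.1961669921875, 34.50287628173828), (96.0407485961914, 132.48764038085938), 85.7976303100586) 226.07093474998868
((540.9755249023438, 286.6036376953125), (4.7781476974487305, 161.22914123535156), 85.9125747680664)
[ 9.9698883e-01 -7.7545017e-02  5.3027289e+02  2.8655679e+02] -4.447467
((537.1520385742188, 238.18508911132812), (96.69033813476562, 183.37069702148438), 85.67453002929688)
[ 9.7614408e-01 -2.1712370e-01  5.5291711e+02  2.5977383e+02] -12.54015
```

View pics/t4.png

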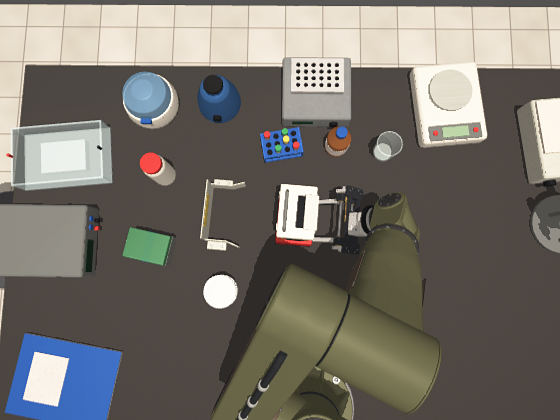

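View pics/w4.png

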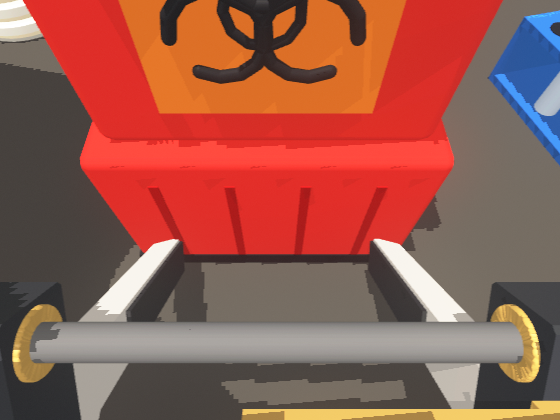

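Call:
jog_arm(series=[0,0,0,0.0005,0.006,0,1,0,0,0,0.0013,0.018,0,1,0,0,0,0.0023,0.03,0,1,0,0,0,0.0032,0.042,0,1,0,0,0,0.0041,0.054,0,1,0,0,0,0.005,0.066,0,1,0,0,0,0.0059,0.078,0,1,0,0,0,0.0068,0.09,0,1,0,0,0,0.0075,0.1,0,1,0,0,0,0.0083,0.11,0,1,0,0,0,0.009,0.12,0,1,0,0,0,0.0097,0.129,0,1,0,0,0,0.0102,0.136,0,1,0,0,0,0.0106,0.142,0,1,0,0,0,0.011,0.147,0,1,0,0,0,0.0112,0.15,0,1,0,0,0,0.0112,0.15,0,1])

```text
clock: 9.65
eef_pos: [529.1, 119.8, 35.4]
eef_rot: [3.141, 0.786, 1.494]
wrist_force: [-0.4, -5.4, 0.7]
finger_gap: 94.0
```

```bash
python3 - <<'E'
from h import *
binpose('s5');c=snap('top','t5')
a=c['color'];cv2.imwrite('pics/c5.png',cv2.resize(a[150:270,180:320],None,fx=5,fy=5,interpolation=2))
E
```

```text
tub top 489 ((532.869873046875, 183.62399291992188), (95.57024383544922, 138.98318481445312), 85.31306457519531)
lid 1280 ((532.6437377929688, 183.9564208984375), (97.9340591430664, 133.48219299316406), 86.71009063720703) 226.17170887258092
```

View pics/c5.png

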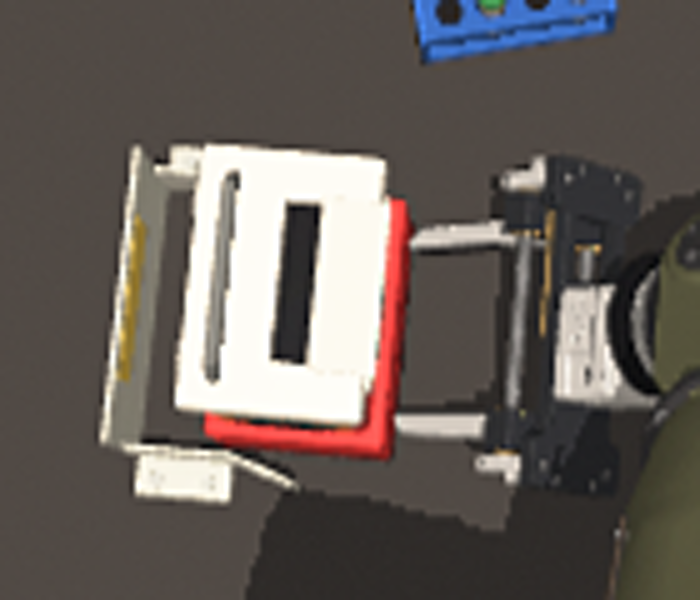

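View pics/s5.png

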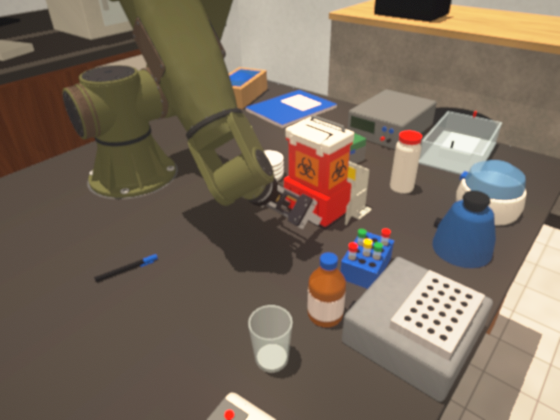

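Call:
jog_arm(series=[0,0,0,0.0003,0.004,0,1,0,0,0,0.0008,0.011,0,1,0,0,0,0.0014,0.019,0,1,0,0,0,0.002,0.027,0,1,0,0,0,0.0025,0.033,0,1,0,0,0,0.0028,0.037,0,1,0,0,0,0.003,0.04,0,1,0,0,0,0.0031,0.042,0,1,0,0,0,0.0031,0.042,0,1])

```text
clock: 10.88
eef_pos: [532.2, 161.8, 35.4]
eef_rot: [3.141, 0.786, 1.494]
wrist_force: [0.7, -5.4, 0.4]
finger_gap: 94.0
```

Call:
jog_arm(series=[0,0,0,0.0001,0.0015,0,1,0,0,0,0.0002,0.0025,0,1,0,0,0,0.0002,0.0025,0,1])

```text
clock: 11.25
eef_pos: [532.5, 164.1, 35.4]
eef_rot: [3.141, 0.786, 1.494]
wrist_force: [-0.4, -7.1, 0.7]
finger_gap: 93.8
```

Call:
jog_arm(series=[0,0,0,0.0001,0.001,0,1,0,0,0,0.0001,0.002,0,1,0,0,0,0.0001,0.002,0,1])

```text
clock: 11.62
eef_pos: [532.6, 166.1, 35.4]
eef_rot: [3.141, 0.786, 1.494]
wrist_force: [-0.9, -6.9, 0.5]
finger_gap: 94.0
```

Call:
jog_arm(series=[0,0,0,0.0001,0.001,0,1,0,0,0,0.0001,0.0015,0,1,0,0,0,0.0001,0.0015,0,1])

```text
clock: 12.0
eef_pos: [532.7, 167.4, 35.4]
eef_rot: [3.141, 0.786, 1.494]
wrist_force: [-0.9, -10.5, 2.3]
finger_gap: 94.0
```

Call:
jog_arm(series=[0,0,0,0,0.0005,0,1,0,0,0,0.0001,0.001,0,1,0,0,0,0.0001,0.001,0,1])

```text
clock: 12.38
eef_pos: [532.8, 167.8, 35.3]
eef_rot: [3.141, 0.787, 1.493]
wrist_force: [-4.0, -17.2, 4.1]
finger_gap: 93.7
```

```bash
python3 - <<'E'
from h import *
print(manip.read_state()['wrist_force'],manip.read_state()['moment'])
binpose('s6');c=snap('top','t6');snap('wrist','w6')
a=c['color'];cv2.imwrite('pics/c6.png',cv2.resize(a[150:270,180:320],None,fx=5,fy=5,interpolation=2))
E
```

```text
[ -3.97621141 -17.19697884   4.07152453] [-2.17258566  0.63987364  0.40591758]
tub top 450 ((536.4268188476562, 229.67807006835938), (94.1058349609375, 141.3518829345703), 86.8045883178711)
lid 1209 ((535.4733276367188, 230.75076293945312), (96.22749328613281, 134.06787109375), 85.78815460205078) 226.17642777985293
```

View pics/c6.png

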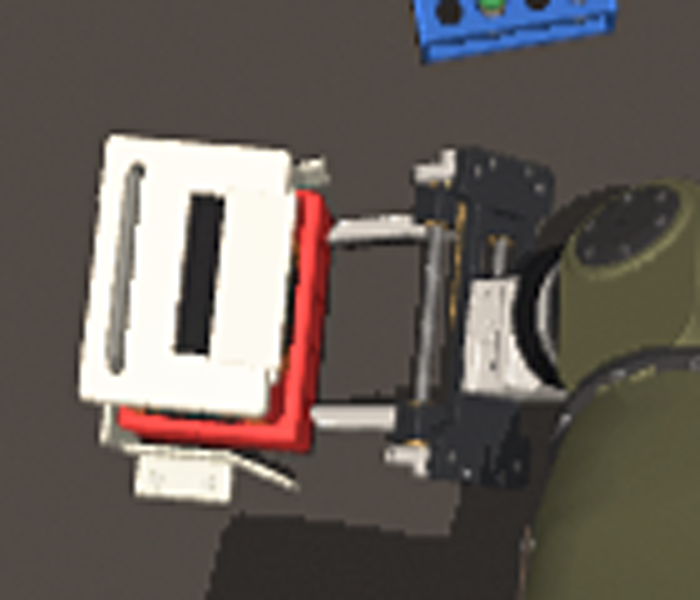

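View pics/w6.png

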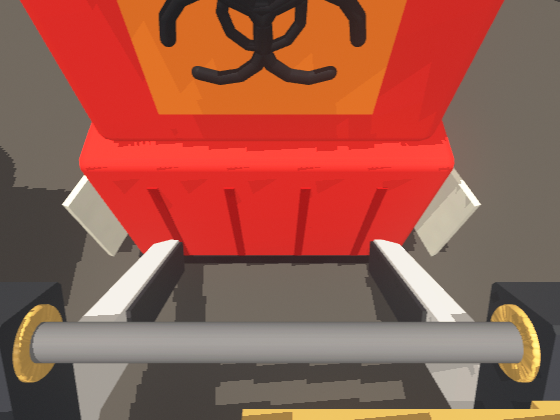

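Call:
jog_arm(series=[0,0,0,0,0.0005,0,1,0,0,0,0.0001,0.001,0,1,0,0,0,0.0001,0.001,0,1])

```text
clock: 12.9
eef_pos: [532.9, 168.1, 35.3]
eef_rot: [3.14, 0.788, 1.493]
wrist_force: [-6.1, -26.9, 7.6]
finger_gap: 93.8
```

```bash
python3 - <<'E'
from h import *
c=snap('scene','s7')
a=c['color'];cv2.imwrite('pics/c7.png',cv2.resize(a[100:240,270:420],None,fx=5,fy=4,interpolation=2))
E
```

```text
(no output)
```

View pics/c7.png

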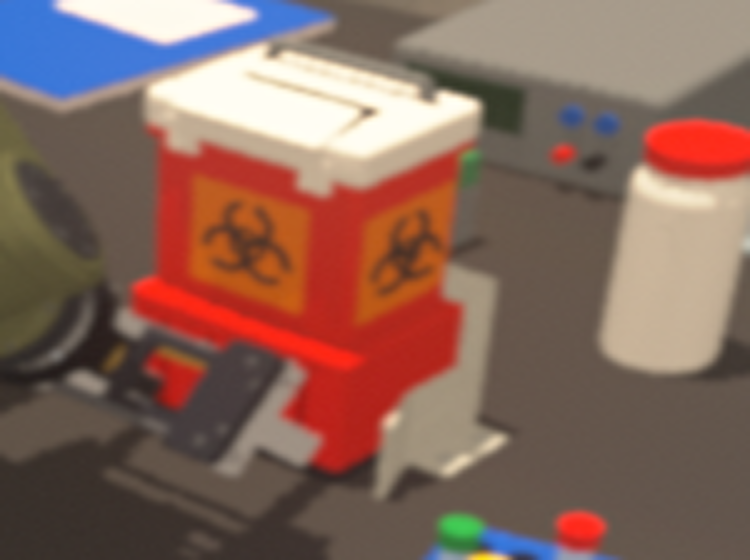

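Call:
jog_arm(series=[0,0,0,-0.0002,-0.003,0,1,0,0,0,-0.0007,-0.01,0,1,0,0,0,-0.0019,-0.025,0,1,0,0,0,-0.0038,-0.05,0,1,0,0,0,-0.006,-0.08,0,1,0,0,0,-0.0083,-0.11,0.01,1,0,0,0,-0.0105,-0.14,0.04,1,0,0,0,-0.012,-0.16,0.07,1,0,0,0,-0.012,-0.16,0.07,1,0,0,0,-0.012,-0.16,0.07,1])

```text
clock: 14.2
eef_pos: [520.3, 10.3, 104.6]
eef_rot: [-3.14, 0.785, 1.496]
wrist_force: [-0.1, 0.3, 0.3]
finger_gap: 93.8
```

```bash
python3 - <<'E'
from h import *
binpose('s8');c=snap('top','t8');s=manip.read_state();w=snap('wrist','w8')
a=c['color'];cv2.imwrite('pics/c8.png',cv2.resize(a[150:270,180:320],None,fx=5,fy=5,interpolation=2))
# wrist: rear face of tub
T=np.eye(4);T[:3,:3]=curR(s);T[:3,3]=s['eef_pos'];P=pts(w,T@w['mount']).astype(float);z=P[...,2]
col=w['color'].astype(int);red=(col[...,2]>110)&(col[...,1]<90)&(col[...,0]<90)
m=red&(z>20)&(z<75)&(P[...,1]<230);q=P[m][:,:2].astype(np.float32)
m2=m&(abs(P[...,0]-533)<55);q=P[m2][:,:2].astype(np.float32)
l=cv2.fitLine(q,cv2.DIST_HUBER,0,.01,.01).ravel();print('rear',m2.sum(),l,np.degrees(np.arctan2(l[1],l[0])),'xrange',P[m][:,0].min(),P[m][:,0].max())
E
```

```text
tub top 464 ((536.8897705078125, 227.88381958007812), (93.47573852539062, 139.8217010498047), 88.39534759521484)
lid 1211 ((535.5223999023438, 231.46859741210938), (96.63165283203125, 133.66513061523438), 86.16973114013672) 226.15507892170297
rear 6880 [ 9.9717236e-01 -7.5148620e-02  5.3310571e+02  1.8732072e+02] -4.309761 xrange 455.0602390595055 601.1374678270571
```

View pics/w8.png

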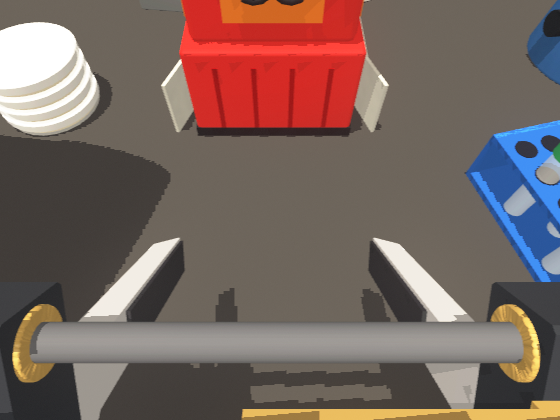

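View pics/t8.png

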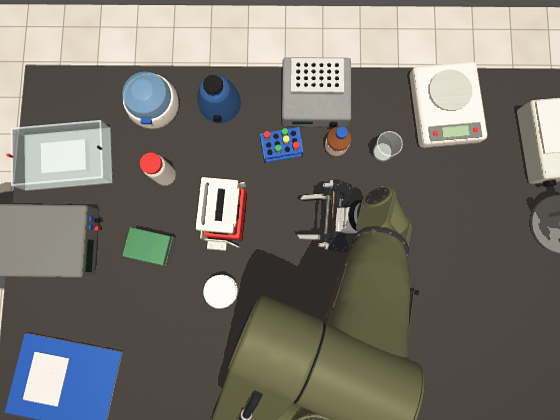

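View pics/s8.png

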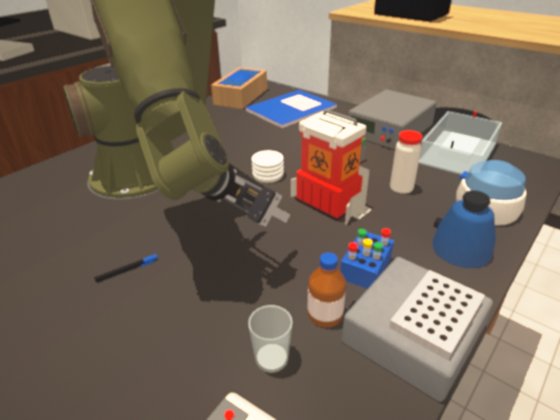

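```bash
python3 - <<'E'
from h import *
s=manip.read_state();w=dict(np.load('pics/w8.npz'))
T=np.eye(4);T[:3,:3]=curR(s);T[:3,3]=s['eef_pos'];P=pts(w,T@w['mount']).astype(float)
a=np.radians(85.7);p=np.array([np.cos(a),np.sin(a)]);n=np.array([-p[1],p[0]])
Q=P[...,:2]-[536.6,235];xb=Q@p;yb=Q@n;z=P[...,2];col=w['color'].astype(int)
wh=(col.min(-1)>110)&(z>10)&(z<52)&(xb>-70)&(xb<20)
for sg in(1,-1):
    m=wh&(sg*yb>76)&(sg*yb<100);print('lip',sg,m.sum(),np.percentile(xb[m],[0,2,10,50]).round(1),np.percentile(yb[m],[1,50,99]).round(1))
red=(col[...,2]>110)&(col[...,1]<90)&(col[...,0]<90)&(abs(yb)<75)
for a_,b in((15,45),(45,80)):
    m=red&(z>a_)&(z<b)&(xb<-30);print('rear',np.percentile(xb[m],[5,50,95]).round(1),'y',yb[m].min().round(1),yb[m].max().round(1))
    for lo in(-65,20): 
        k=m&(yb>lo)&(yb<lo+45);print('  ',lo,np.median(xb[k]).round(2))
for n_ in('top0','t8'):
    c=dict(np.load(f'pics/{n_}.npz'));P=pts(c)
    for nm,(x,y) in dict(beaker=(740,-237),reag=(731,-77)).items(): pass
d=np.abs(np.load('pics/scene0.npz')['color'].astype(int)-np.load('pics/s8.npz')['color']).max(-1)>40
cv2.imwrite('pics/diff.png',d.astype(np.uint8)*255)
c=dict(np.load('pics/t8.npz'));P=pts(c).astype(float);z=P[...,2];col=c['color'].astype(int)
Q=P[...,:2]-[536.6,235];xb=Q@p;yb=Q@n
m=(abs(xb)<80)&(abs(yb)<90)&(z>218)&(z<232)&(col.min(-1)>100);print('top lid xb',np.percentile(xb[m],[1,50,99]),cv2.minAreaRect(np.stack([xb[m],yb[m]],1).astype(np.float32)))
E
```

```text
lip 1 905 [-44.7 -43.8 -42.9 -31.5] [80.7 86.4 93. ]
lip -1 1052 [-44.6 -43.7 -42.7 -28.5] [-93.  -85.2 -78.4]
rear [-48.7 -47.7 -46.7] y -68.3 71.5
   -65 -47.74
   20 -47.71
rear [-48.7 -47.7 -46.7] y -67.0 71.5
   -65 -47.75
   20 -47.72
top lid xb [-48.98889932   3.3044189   45.13967236] ((-1.5762405395507812, 1.0283126831054688), (132.264404296875, 96.7447509765625), 89.97948455810547)
```

View pics/diff.png

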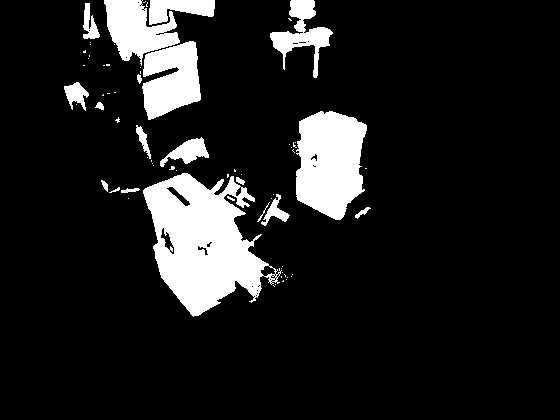

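```bash
python3 -c "
from h import *
print(manip.read_state()['wrist_force']);print(manip.sign_off())"
```

```text
[-0.24913072  0.4882965   0.31746587]
the job is handed in; nothing more can be done
None
```

The sharps bin is home in its bracket, upright and squarely against the back plate, and I have handed the job in. I tilted the open hand back 45° and pushed with both fingertips, about 27 mm up on the base tub. The first 120 mm or so was a gentle arc that took the bin's heading from 78° to 85.7°. From there it went straight in until it stopped firmly against the back plate, at about 28 N on the wrist. I then drew the hand straight back and up. The job took about 14.5 s.

**Last checks:**
- **Squareness:** in the wrist depth image, the tub's rear face lies at 85.7°, the same as the bracket. Both halves of the face agree to 0.1 mm, low down and high up.
- **Position:** the bin is centred sideways within about 2 mm. The bin stopped where the fingertip position and the wrist camera both put home, to within about 2 mm.
- **Other things on the bench:** a before/after comparison of the scene camera pictures shows that only the bin and the arm moved. The tip box is mostly hidden behind the bin in that view; in the top view it looks unmoved.
- **Hand:** nothing is touching it, and the wrist force is about 0.

**One disagreement:** the scene camera's lid fit put the bin about 3.5 mm short of home. The top camera put it about 1.5 mm short. I trusted the firm stop and the wrist view, since camera calibration is only good to about 2 mm and the scene camera had already read 2–5 mm short while I was pushing.

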